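Pour mixing balls through a funnel into a narrow tube

TASK

Take the scoop with the two steel mixing balls by its handle, carry it level to the narrow clear tube that has the wide funnel in its mouth, and tip both balls through the funnel into that tube. Then set the empty scoop down upright on the worktop and let go.

Things in the scene. Friction and masses are not known exactly. Their poses are not given: they have to be found in the camera images.
- scoop_grip (a point): Centre of the black handle bar (72 x 14 x 12 mm) of a loose aluminium scoop, 30 mm above its flat underside. x: along the handle to the pouring nose, y: across, z: up. Pan 50 mm wide, 24 high, its middle 78 mm ahead; tip of nose 117 mm ahead, 21 below, open, 35 wide. The nose floor rises 16 degrees over its last 26 mm and keeps the balls in while level; tipped nose down 45 to 50 degrees it empties.
- funnel_rim (a point): Centre of the top of a white funnel, 152 mm above the worktop. Rim 115 mm across (106 inside), cone to a 32 mm throat 40 mm lower. It is fixed in the mouth of an upright clear tube (bore 40 mm, 110 mm high, inner floor 15 mm above the worktop) on a dark round foot fixed to the worktop. A like tube without a funnel stands nearby, unused.
- ball_0_center (a point): Centre of a loose steel ball, 14 mm across, 11.5 g; at the start it lies in the scoop's pan. Its axes mean nothing.
- ball_1_center (a point): Centre of the other such ball, also in the pan at the start.

How it is judged (in metres and radians):
On the way:
1. the scoop is lifted with both balls in it (height (world z) of scoop_grip above 0.1 m and distance between each of ball_0_center, ball_1_center and scoop_grip below 0.13 m and height (world z) of each of ball_0_center, ball_1_center above 0.06 m), for 0.2 s.
At the end, for the whole second after the job is handed in: Both balls lie in the tube under the funnel (centres within 20 mm of the funnel's axis and less than 60 mm above the worktop); the scoop stands still on the worktop, upright within 10 degrees, handle centre 20 to 45 mm above it (horizontal distance between each of ball_0_center, ball_1_center and funnel_rim below 0.02 m and height (world z) of each of ball_0_center, ball_1_center below 0.06 m and angle between scoop_grip's own z axis and vertical below 0.17 rad and height (world z) of scoop_grip between 0.02 and 0.045 m and linear speed of scoop below 0.03 m/s); the robot touches nothing.
It also fails if it takes over 58 s, if anything falls off the work surface, if the arm or the gripper's body presses on something with over 40 N, if the wrist force passes 120 N, or if a joint passes its speed limit or range.

ROBOT

A 6-joint arm with a two-finger parallel gripper is mounted at the origin on a cart in front of the work surface, level with it; the furniture and walls round the work are solid. World frame = base frame: x ahead of the robot, y to its left, z up, the work surface at z = 0. Lengths are in mm, angles in rad, forces in N, time in s.
With the tool pointing down it reaches from about 250 to 725 mm from the base axis. Payload 9.7 kg.
Tool frame: the origin (TCP) lies midway between the tips of the shut fingers; the grasp point (between the pads) lies 19 mm behind it; z points along the fingers, y is the line along which they close (so a half turn about z gives the same grasp; the last joint's range is limited). The gripper opens to 85 mm and grips with 20 to 120 N. Pads are 22 mm wide; open, the fingers measure 114 mm over their backs; the gripper's body (76 mm by 85 mm) begins 54 mm behind the grasp point. The pads swing forward as they close: fully open they stand 13 mm farther back than shut.
Start: joints at [1.268, 0.087, 0.176, 1.66, 0, 1.571], TCP at [164.004, 524.976, 231.284] pointing down, gripper open.
Joint ranges: [-3.13, 3.13], [-0.85, 1.81], [-1.15, 1.24], [-2.2, 2.28], [-1.44, 1.52], [-3.14, 3.14]. Speed limits (rad/s): [2.22, 2.22, 2.57, 3.14, 3.14, 3.14].

INTERFACE

Orientations are given as a unit quaternion [w, x, y, z].
In Python, from workcell import status, grab_frame, calibration, order gives the robot as it stands. The module is installed in compiled form; this text tells all that it offers.
- The arm moves only by the tool move_arm, never from a script. Its argument "deltas" is a list of rows, each a list of 3 entries, a list of its own where there are three numbers: the turn, a rotation vector about the world's x, y, z in degrees, then the shift along the world's x, y, z in m, then the opening, from -1 (shut) to 1 (fully open), so that 0 is half open. A call has 1 to 20 rows; each row shifts and turns the commanded pose from where the row before left it; what a row does not reach is not made up. A row lasts 1/8 s, in which the tool goes at most 62.5 mm and 10.7 degrees, less where a joint would pass 70% of its speed; a pose out of reach is approached as far as the arm can. A call with a gripper value outside its range is refused whole. The fingers move at their own pace and stop on an object; the grip force is fixed at half the most. Time passes only in rows, so rows that do not move let the fingers close. It gives the time, the measured TCP pose, the force, the opening and the grip force at its end, in the units of the state.
- status.state(): the state, without advancing time (a new reading comes with each control period).
- grab_frame(name): name is "scene" or "top" or "wrist"; returns the picture (480x640x3 uint8, blue, green, red); there is no depth.
- calibration(name): a dict with "intrinsics" (3x3 intrinsics, pixels), "extrinsics" (4x4, takes a point from camera to world coordinates); the wrist camera has in their place "mount" (4x4, takes a point from camera to tool coordinates, whose origin is the TCP and whose axes are the flange's). Camera axes: x right, y up, looking along -z (the intrinsics and any distortion apply to the point x, -y, -z); pixel columns grow to the right and rows downward; lengths in mm; the calibration is good to about 2 mm. The wrist camera is an equidistant fisheye: a pixel r from the principal point sees the ray r / f radians off the axis. A picture is of the moment at which its call begins: read the wrist's pose just before it. calibration takes no time and is no camera call.
- order.finish_job(): hands the job in; it is judged then, once.
The state is a dict: "clock": time; "joints": joint angles; "qd": joint speeds; "effort": joint torques, N m; "tool_pos": TCP position; "orientation": TCP orientation; "contact_force": force on the tool from outside, world axes, zero at the start; "torque": the same for the moment, N m; "width": opening from 0.0 (shut) to 1.0 (fully open); "grip_force": force on a finger pad.
Only numpy, scipy, OpenCV 4.12 (cv2) and the standard library are available. Lean on these libraries where they do the work, as an engineer would, in place of code of your own. Each camera call takes 0.05 s, during which the arm holds its last target. There are 200 camera calls.

## Working session

There is one attempt and no reset: what is moved stays moved. The work goes in short steps, Python scripts to look and compute and a tool call to move; the robot and the scene stay as the last step left them, time stands still between calls to the robot, and variables do not carry over. Pictures are saved under pics/ and viewed, at most 10 in all, crops included, and the job is handed in when it is done.

Besides the shell and the picture viewer there is one more tool, called after "Request:" by a JSON object that holds its "method" and its "body", one argument or row to a line. move_arm: Moves the arm, as the interface text tells. Its arguments: {"type":"object","properties":{"deltas":{"type":"array","items":{"type":"array"}}},"required":["deltas"]}

```bash
mkdir -p pics; python3 - <<'E'
from workcell import status, grab_frame, calibration
import cv2, numpy as np
for n in ["scene","top"]:
    cv2.imwrite(f"pics/{n}0.png",grab_frame(n)); c=calibration(n); print(n,{k:np.round(v,3).tolist() if not isinstance(v,str) else v for k,v in c.items()})
print({k:np.round(v,3).tolist() for k,v in calibration("wrist").items()})
print(status.state())
E
```

```text
scene {'intrinsics': [[538.728, 0.0, 323.402], [0.0, 538.728, 234.802], [0.0, 0.0, 1.0]], 'extrinsics': [[0.659, 0.568, -0.493, 9.767], [-0.752, 0.503, -0.426, -486.346], [0.006, 0.652, 0.759, 881.875], [0.0, 0.0, 0.0, 1.0]]}
top {'intrinsics': [[566.529, 0.0, 322.257], [0.0, 566.529, 245.366], [0.0, 0.0, 1.0]], 'extrinsics': [[0.0, 0.991, -0.137, 330.631], [-1.0, 0.0, -0.002, -51.519], [-0.002, 0.137, 0.991, 1269.364], [0.0, 0.0, 0.0, 1.0]]}
{'intrinsics': [[371.648, 0.0, 313.001], [0.0, 371.648, 239.652], [0.0, 0.0, 1.0]], 'mount': [[0.0, 0.957, 0.29, 73.101], [1.0, -0.0, -0.0, 0.112], [-0.0, 0.29, -0.957, -143.157], [0.0, 0.0, 0.0, 1.0]]}
{'clock': 0.1, 'joints': array([1.26798112e+00, 8.74135971e-02, 1.75236159e-01, 1.65979126e+00,
       1.80846003e-05, 1.57079545e+00]), 'qd': array([0.0015158 , 0.00104617, 0.00177002, 0.00040901, 0.0017062 ,
       0.00013317]), 'effort': array([-9.51682637e-05, -5.21562052e+01,  4.65654230e+01,  1.59811793e-02,
       -3.49629113e-05,  3.18547927e-05]), 'tool_pos': array([163.95210297, 524.79241805, 230.66096795]), 'orientation': array([-9.73531073e-05,  1.50829327e-01,  9.88559644e-01, -5.78113999e-04]), 'contact_force': array([ 0.49861608,  0.00220524, -0.28397115]), 'torque': array([-0.05134958, -0.05593564, -0.00504019]), 'grip_force': 0.0, 'width': 0.9969408099815757}
```

View pics/top0.png

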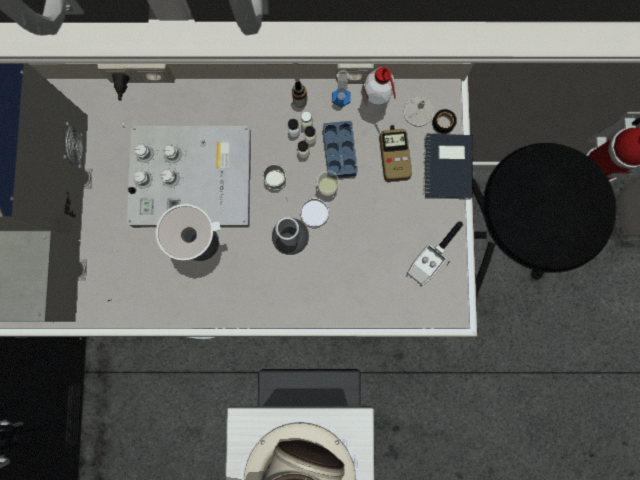

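View pics/scene0.png

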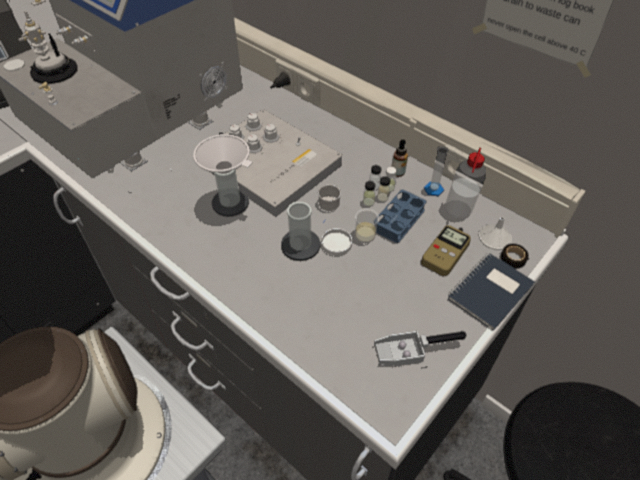

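The top view shows the scoop at right, with its handle from about (460,224) to (440,249) and its nose at about (418,281). The funnel rim is centred near (185,232), and the unused tube is near (288,233). The scene view agrees: handle (446,339), funnel (221,155).

```bash
cat > h.py <<'E'
import numpy as np, cv2
from workcell import status, grab_frame, calibration
from scipy.spatial.transform import Rotation as R
def pix(name,u,v,z):
    c=calibration(name);K=np.array(c["intrinsics"]);E=np.array(c["extrinsics"])
    d=E[:3,:3]@np.array([(u-K[0,2])/K[0,0],-(v-K[1,2])/K[1,1],-1]);o=E[:3,3]
    return o+d*(z-o[2])/d[2]
def wpose(s):
    q=s["orientation"];return R.from_quat([q[1],q[2],q[3],q[0]])
def wpix(s,u,v,z):
    c=calibration("wrist");K=np.array(c["intrinsics"]);M=np.array(c["mount"])
    a=np.array([u-K[0,2],v-K[1,2]]);r=np.hypot(*a);t=r/K[0,0];a=a/max(r,1e-9)*np.sin(t)
    T=wpose(s);d=T.apply(M[:3,:3]@np.array([a[0],-a[1],-np.cos(t)]));o=T.apply(M[:3,3])+s["tool_pos"]
    return o+d*(z-o[2])/d[2]
E
python3 - <<'E'
from h import *
np.set_printoptions(precision=1,suppress=True)
im=cv2.imread("pics/top0.png"); 
a=cv2.resize(im[205:295,390:480],None,fx=6,fy=6,interpolation=cv2.INTER_CUBIC)
cv2.imwrite("pics/c.png",a)
g=im[215:260,425:466].max(2); 
m=(g<60).astype(np.uint8); n,l,st,ce=cv2.connectedComponentsWithStats(m)
i=1+np.argmax(st[1:,4]); ys,xs=np.where(l==i); p=np.c_[xs+425,ys+215].astype(np.float32)
print(st[i],p.mean(0),cv2.minAreaRect(p))
c=p.mean(0);print("handle",pix("top",*c,32))
for n,u,v,z in [("e1",461,224,30),("e2",439,250,30),("nose",417,281,9),("b",424,264,10),("b",433,263,10)]: print(n,pix("top",u,v,z))
print("funnel",pix("top",185,232,152),pix("top",157,232,152),pix("top",214,232,152),pix("scene",221,154,152))
print("sc handle",pix("scene",446,339,32), "tube",pix("top",288,227,110))
E
```

```text
[ 15   7  22  26 177] [450.6 234.5] ((451.02947998046875, 234.11767578125), (5.917868137359619, 31.384109497070312), 39.09385681152344)
handle [ 525.7 -332.3   32. ]
e1 [ 549.6 -356.5   30. ]
e2 [ 491.5 -306.1   30. ]
nose [ 424.6 -259.5    9. ]
b [ 462.5 -275.8   10. ]
b [ 464.8 -296.    10. ]
funnel [511.9 225.4 152. ] [511.9 281.4 152. ] [511.9 167.4 152. ] [509. 224. 152.]
sc handle [ 522.9 -334.8   32. ] tube [529.2  22.3 110. ]
```

View pics/c.png

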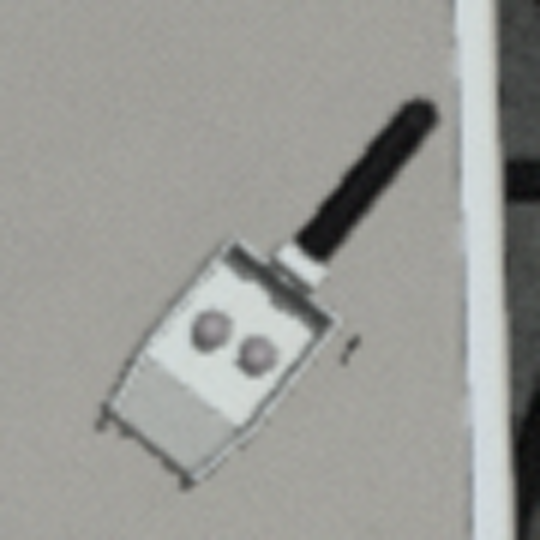

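The measurements are consistent: handle centre about (525,-333), nose yaw about 141°, funnel about (511,225), and the scoop's apparent lengths match those given. I'll go above the handle, with tool x pointing towards the nose.

Request:
{"method": "move_arm", "body": {
  "deltas": [
    [[0,0,-1.2],[0.02,-0.0477,-0.004],1],
    [[0,0,-1.2],[0.02,-0.0477,-0.004],1],
    [[0,0,-1.2],[0.02,-0.0477,-0.004],1],
    [[0,0,-1.2],[0.02,-0.0477,-0.004],1],
    [[0,0,-1.2],[0.02,-0.0477,-0.004],1],
    [[0,0,-1.2],[0.02,-0.0477,-0.004],1],
    [[0,0,-1.2],[0.02,-0.0477,-0.004],1],
    [[0,0,-1.2],[0.02,-0.0477,-0.004],1],
    [[0,0,-1.2],[0.02,-0.0477,-0.004],1],
    [[0,0,-1.2],[0.02,-0.0477,-0.004],1],
    [[0,0,-1.2],[0.02,-0.0477,-0.004],1],
    [[0,0,-1.2],[0.02,-0.0477,-0.004],1],
    [[0,0,-1.2],[0.02,-0.0477,-0.004],1],
    [[0,0,-1.2],[0.02,-0.0477,-0.004],1],
    [[0,0,-1.2],[0.02,-0.0477,-0.004],1],
    [[0,0,-1.2],[0.02,-0.0477,-0.004],1],
    [[0,0,-1.2],[0.02,-0.0477,-0.004],1],
    [[0,0,-1.2],[0.02,-0.0477,-0.004],1],
    [[0,0,0],[0,0,0],1],
    [[0,0,0],[0,0,0],1]
  ]
}}

```text
clock: 2.6
tool_pos: [523.7, -333.4, 158.7]
orientation: [-0.001, 0.333, 0.943, 0.0]
contact_force: [0.4, -0.7, 0.1]
width: 1.0
grip_force: 0.0
```

```bash
python3 - <<'E'
from h import *
import pickle
np.set_printoptions(precision=3,suppress=True)
s=status.state(); im=grab_frame("wrist"); cv2.imwrite("pics/w1.png",im); pickle.dump(s,open("s1.pkl","wb"))
print(s["clock"],s["tool_pos"],s["joints"],wpose(s).as_matrix())
E
```

```text
2.6 [ 523.676 -333.354  158.709] [-0.567  0.245  0.214  1.542  0.     0.113] [[-0.778  0.629 -0.001]
 [ 0.629  0.778  0.001]
 [ 0.001 -0.    -1.   ]]
```

View pics/w1.png

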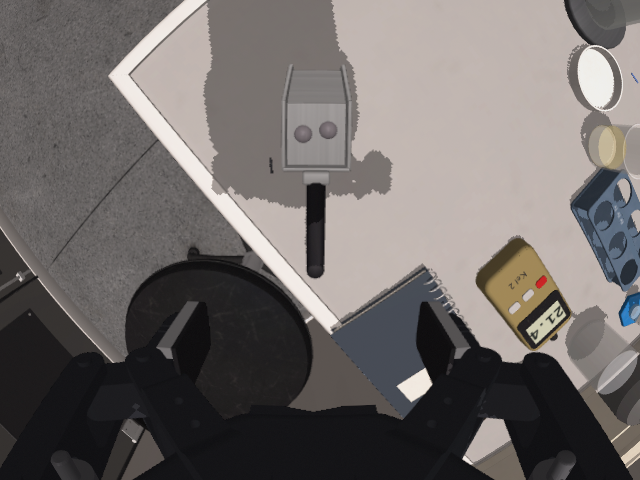

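The wrist view shows the handle from (317,184) to (316,277), running straight down the picture. The pan is at about (317,120), with both balls in it at (303,134) and (328,130).

```bash
python3 - <<'E'
from h import *
import pickle
np.set_printoptions(precision=1,suppress=True)
s=pickle.load(open("s1.pkl","rb"))
a,b=wpix(s,317,184,34),wpix(s,316,275,34);n=wpix(s,318,68,10)
print(a,b,(a+b)/2,np.linalg.norm(a-b),n); d=n-b; print(np.degrees(np.arctan2(d[1],d[0])), np.degrees(np.arctan2(*(a-b)[[1,0]])))
E
```

```text
[ 499.1 -309.1   34. ] [ 553.9 -354.2   34. ] [ 526.5 -331.7   34. ] 70.91189078506893 [ 430.9 -252.8   10. ]
140.50068607314535 140.584768605794
```

Request:
{"method": "move_arm", "body": {
  "deltas": [
    [[0,0,-0.4],[-0.0017,0.0054,-0.024],1],
    [[0,0,0],[0,0,-0.024],1],
    [[0,0,0],[0,0,-0.024],1],
    [[0,0,0],[0,0,-0.024],1],
    [[0,0,0],[0,0,-0.024],1],
    [[0,0,0],[0,0,-0.018],1],
    [[0,0,0],[0,0,-0.0087],1],
    [[0,0,0],[0,0,0],1],
    [[0,0,0],[0,0,0],-1],
    [[0,0,0],[0,0,0],-1],
    [[0,0,0],[0,0,0],-1],
    [[0,0,0],[0,0,0],-1],
    [[0,0,0],[0,0,0],-1],
    [[0,0,0],[0,0,0],-1],
    [[0,0,0],[0,0,0],-1],
    [[0,0,0],[0,0,0],-1]
  ]
}}

```text
clock: 4.65
tool_pos: [522.4, -328.3, 12.8]
orientation: [0.0, 0.337, 0.942, -0.0]
contact_force: [-0.9, -0.2, 3.5]
width: 0.149
grip_force: 59.0
```

Gripped: width 12.7 mm, 59 N. Now I'll lift slowly.

Request:
{"method": "move_arm", "body": {
  "deltas": [
    [[0,0,0],[0,0,0.003],-1],
    [[0,0,0],[0,0,0.006],-1],
    [[0,0,0],[0,0,0.01],-1],
    [[0,0,0],[0,0,0.014],-1],
    [[0,0,0],[0,0,0.016],-1],
    [[0,0,0],[0,0,0.016],-1],
    [[0,0,0],[0,0,0.016],-1],
    [[0,0,0],[0,0,0.016],-1],
    [[0,0,0],[0,0,0.016],-1],
    [[0,0,0],[0,0,0.016],-1],
    [[0,0,0],[0,0,0.016],-1],
    [[0,0,0],[0,0,0.014],-1],
    [[0,0,0],[0,0,0.01],-1],
    [[0,0,0],[0,0,0.006],-1],
    [[0,0,0],[0,0,0.003],-1],
    [[0,0,0],[0,0,0],-1],
    [[0,0,0],[0,0,0],-1]
  ]
}}

```text
clock: 6.78
tool_pos: [522.2, -328.1, 190.1]
orientation: [-0.0, 0.337, 0.942, 0.0]
contact_force: [-0.1, -0.1, -1.3]
width: 0.149
grip_force: 58.4
```

```bash
python3 - <<'E'
from h import *
s=status.state(); im=grab_frame("wrist"); cv2.imwrite("pics/w2.png",im)
print(s["clock"],s["tool_pos"],s["joints"],s["torque"])
E
```

```text
6.775 [ 522.17233697 -328.14573524  190.09574839] [-5.61041511e-01  2.39153956e-01  2.68394130e-01  1.60077352e+00
 -3.54115315e-05  1.25738602e-01] [-0.04555935 -0.10538893  0.00738042]
```

View pics/w2.png

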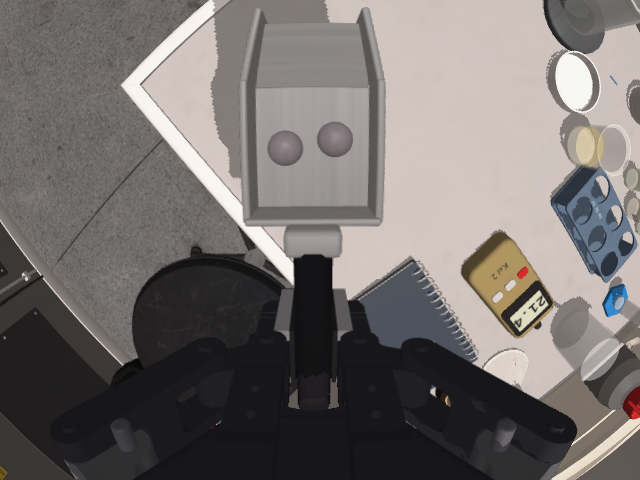

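The wrist view shows both balls in the pan at (285,148) and (334,139), with the scoop level. I'll carry it to the funnel.

Request:
{"method": "move_arm", "body": {
  "deltas": [
    [[0,0,0],[0.0015,0.008,0],-1],
    [[0,0,0],[0.0026,0.014,0],-1],
    [[0,0,0],[0.0037,0.02,0],-1],
    [[0,0,0],[0.0049,0.0265,0],-1],
    [[0,0,0],[0.0049,0.0265,0],-1],
    [[0,0,0],[0.0049,0.0265,0],-1],
    [[0,0,0],[0.0049,0.0265,0],-1],
    [[0,0,0],[0.0049,0.0265,0],-1],
    [[0,0,0],[0.0049,0.0265,0],-1],
    [[0,0,0],[0.0049,0.0265,0],-1],
    [[0,0,0],[0.0049,0.0265,0],-1],
    [[0,0,0],[0.0049,0.0265,0],-1],
    [[0,0,0],[0.0049,0.0265,0],-1],
    [[0,0,0],[0.0049,0.0265,0],-1],
    [[0,0,0],[0.0049,0.0265,0],-1],
    [[0,0,0],[0.0049,0.0265,0],-1],
    [[0,0,0],[0.0049,0.0265,0],-1],
    [[0,0,0],[0.0044,0.024,0],-1],
    [[0,0,0],[0.0033,0.018,0],-1],
    [[0,0,0],[0.0022,0.012,0],-1]
  ]
}}

```text
clock: 9.32
tool_pos: [608.4, 140.2, 190.6]
orientation: [-0.0, 0.336, 0.942, -0.0]
contact_force: [1.4, -1.1, -1.4]
width: 0.15
grip_force: 58.5
```

Request:
{"method": "move_arm", "body": {
  "deltas": [
    [[0,0,0],[0.0005,0.006,0],-1],
    [[0,0,0],[0,0,0],-1],
    [[0,0,0],[0,0,0],-1],
    [[0,0,0],[0,0,0],-1]
  ]
}}

```text
clock: 9.82
tool_pos: [609.1, 144.2, 190.7]
orientation: [0.0, 0.337, 0.941, -0.0]
contact_force: [0.3, 0.3, -0.8]
width: 0.148
grip_force: 58.5
```

```bash
python3 - <<'E'
from h import *
import pickle
s=status.state(); im=grab_frame("wrist"); cv2.imwrite("pics/w3.png",im); pickle.dump(s,open("s3.pkl","wb"))
print(s["clock"],s["tool_pos"],s["joints"])
E
```

```text
9.825 [609.11726158 144.20624349 190.67315891] [ 2.32497754e-01  2.61761366e-01  2.96667403e-01  1.60566481e+00
 -6.93011394e-05  9.20040601e-01]
```

View pics/w3.png

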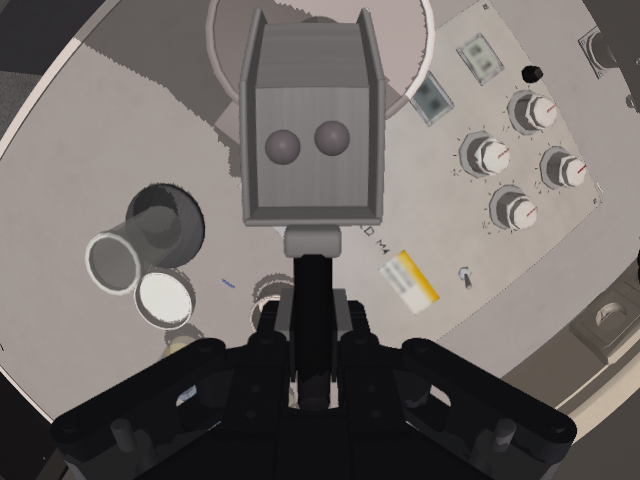

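The balls are still in the pan at (283,147) and (332,138). The funnel rim is visible with its left edge at (208,30), right edge at (433,30) and points at (405,95) and (232,95); the throat shows behind the nose near (320,20).

```bash
python3 - <<'E'
from h import *
import pickle
from scipy.optimize import least_squares
s=pickle.load(open("s3.pkl","rb"))
P=np.array([wpix(s,u,v,152)[:2] for u,v in [(208,30),(433,30),(407,92),(231,90),(211,55),(428,55)]])
f=least_squares(lambda c:np.hypot(*(P-c).T)-57,[511,225]);print(P.round(),f.x,f.fun.round(1))
print("tip",wpix(s,312,24,s["tool_pos"][2]-3.8+2))
T=s["tool_pos"];c=(f.x+[511,225])/2
d=np.array([-.773,.635])
# tip target as a function of tilt
prev=T.copy()
for th,back,tz in [(0,14,190),(8,14,180),(16,14,170),(24,14,162),(32,14,158),(40,14,156),(50,14,155)]:
    t=np.radians(th);fw=111.4*np.cos(t)-3.8*np.sin(t);up=-111.4*np.sin(t)-3.8*np.cos(t)
    p=np.r_[f.x-d*(back+fw),tz-up];print(th,p.round(1),(p-prev).round(1));prev=p
E
```

```text
[[479. 185.]
 [549. 272.]
 [566. 239.]
 [511. 173.]
 [490. 177.]
 [558. 261.]] [509.79893411 230.93653142] [-1.3 -0.6  0.1  0.5 -0.1 -0.6]
tip [519.66441798 217.74721216 188.87315891]
0 [606.7 151.3 193.8] [-2.4  7.1  3.1]
8 [605.5 152.3 199.3] [-1.2  1.   5.5]
16 [602.6 154.7 204.4] [-2.9  2.4  5.1]
24 [598.1 158.4 210.8] [-4.5  3.7  6.4]
32 [592.1 163.3 220.3] [-6.   4.9  9.5]
40 [584.7 169.4 230.5] [-7.4  6.1 10.3]
50 [573.7 178.4 242.8] [-11.    9.   12.3]
```

The nose sits about 16 mm short of the funnel centre and 4 mm off sideways. I'll correct this and tip about the nose in small steps.

Request:
{"method": "move_arm", "body": {
  "deltas": [
    [[0,0,0],[0.002,0.003,0],-1],
    [[-2.54,-3.09,0],[-0.0006,0.0005,0.0023],-1],
    [[-2.54,-3.09,0],[-0.0006,0.0005,0.0023],-1],
    [[-2.54,-3.09,0],[-0.0015,0.0012,0.0005],-1],
    [[-2.54,-3.09,0],[-0.0015,0.0012,0.0005],-1],
    [[-2.54,-3.09,0],[-0.0022,0.0018,0.0052],-1],
    [[-2.54,-3.09,0],[-0.0022,0.0018,0.0052],-1],
    [[-2.54,-3.09,0],[-0.003,0.0025,0.0053],-1],
    [[-2.54,-3.09,0],[-0.003,0.0025,0.0053],-1],
    [[-2.54,-3.09,0],[-0.0037,0.003,0.0061],-1],
    [[-2.54,-3.09,0],[-0.0037,0.003,0.0061],-1],
    [[-2.54,-3.09,0],[-0.0043,0.0036,0.0054],-1],
    [[-2.54,-3.09,0],[-0.0043,0.0036,0.0054],-1],
    [[0,0,0],[0,0,0],-1],
    [[0,0,0],[0,0,0],-1],
    [[0,0,0],[0,0,0],-1],
    [[0,0,0],[0,0,0],-1],
    [[0,0,0],[0,0,0],-1],
    [[0,0,0],[0,0,0],-1],
    [[0,0,0],[0,0,0],-1]
  ]
}}

```text
clock: 12.38
tool_pos: [580.5, 173.0, 240.2]
orientation: [0.383, 0.308, 0.86, -0.137]
contact_force: [-0.6, 0.3, -2.0]
width: 0.149
grip_force: 58.6
```

```bash
python3 - <<'E'
from h import *
s=status.state(); a=grab_frame("wrist");b=grab_frame("scene")
v=np.hstack([cv2.resize(a,(400,300)),cv2.resize(b[80:260,100:340],(400,300),interpolation=cv2.INTER_CUBIC)])
cv2.imwrite("pics/w4.png",v)
print(s["clock"],s["tool_pos"],s["joints"],wpose(s).as_matrix().round(3))
E
```

```text
12.375 [580.5095483  172.98211396 240.16045982] [ 0.63544846 -0.09494416 -0.17996083  1.22033645 -0.80449924  1.20874387] [[-0.518  0.634  0.574]
 [ 0.424  0.773 -0.472]
 [-0.743 -0.001 -0.669]]
```

View pics/w4.png

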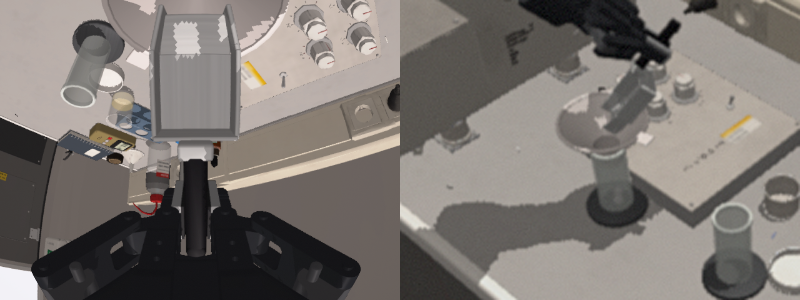

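The scoop is empty in the wrist view, with its nose inside the funnel rim. I'll raise it, level it, and move to clear worktop at about (522,-165).

Request:
{"method": "move_arm", "body": {
  "deltas": [
    [[0,0,0],[0,0,0.02],-1],
    [[0,0,0],[0,0,0.02],-1],
    [[5.08,6.18,0],[0.0048,-0.0048,0],-1],
    [[5.08,6.18,0],[0.0048,-0.0048,0],-1],
    [[5.08,6.18,0],[0.0048,-0.0048,0],-1],
    [[5.08,6.18,0],[0.0048,-0.0048,0],-1],
    [[5.08,6.18,0],[0.0048,-0.0048,0],-1],
    [[5.08,6.18,0],[0.0048,-0.0048,0],-1],
    [[0,0,0],[-0.005,-0.02,0],-1],
    [[0,0,0],[-0.009,-0.032,0],-1],
    [[0,0,0],[-0.009,-0.032,0],-1],
    [[0,0,0],[-0.009,-0.032,0],-1],
    [[0,0,0],[-0.009,-0.032,0],-1],
    [[0,0,0],[-0.009,-0.032,0],-1],
    [[0,0,0],[-0.009,-0.032,0],-1],
    [[0,0,0],[-0.009,-0.032,0],-1],
    [[0,0,0],[-0.009,-0.032,0],-1],
    [[0,0,0],[-0.009,-0.032,0],-1],
    [[0,0,0],[0,0,0],-1],
    [[0,0,0],[0,0,0],-1]
  ]
}}

```text
clock: 14.98
tool_pos: [522.8, -163.5, 280.8]
orientation: [0.001, 0.337, 0.942, -0.0]
contact_force: [-0.1, 0.5, -1.8]
width: 0.147
grip_force: 58.7
```

```bash
python3 - <<'E'
from h import *
s=status.state(); a=grab_frame("wrist");b=grab_frame("scene");t=grab_frame("top")
v=np.hstack([cv2.resize(a,(400,300)),cv2.resize(b[130:220,180:300],(400,300),interpolation=cv2.INTER_CUBIC)])
v2=np.hstack([cv2.resize(t[190:280,140:260],(400,300),interpolation=cv2.INTER_CUBIC),cv2.resize(t[120:360,240:560],(400,300),interpolation=cv2.INTER_CUBIC)])
cv2.imwrite("pics/w5.png",np.vstack([v,v2]))
print(s["clock"],s["tool_pos"],wpose(s).as_matrix().round(3))
E
```

```text
14.975 [ 522.84271622 -163.47751097  280.77298279] [[-0.773  0.634  0.001]
 [ 0.634  0.773 -0.001]
 [-0.002 -0.    -1.   ]]
```

View pics/w5.png

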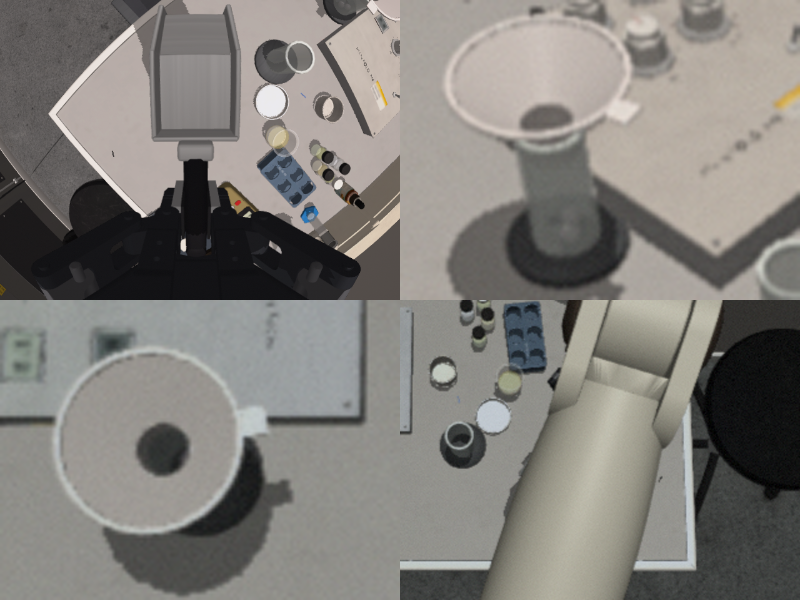

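The scoop is empty, level and unslipped. No stray ball is visible, and the set-down area is clear. I'll lower it, release and retreat.

Request:
{"method": "move_arm", "body": {
  "deltas": [
    [[0,0,0],[0,0,-0.03],-1],
    [[0,0,0],[0,0,-0.03],-1],
    [[0,0,0],[0,0,-0.03],-1],
    [[0,0,0],[0,0,-0.03],-1],
    [[0,0,0],[0,0,-0.03],-1],
    [[0,0,0],[0,0,-0.03],-1],
    [[0,0,0],[0,0,-0.03],-1],
    [[0,0,0],[0,0,-0.025],-1],
    [[0,0,0],[0,0,-0.015],-1],
    [[0,0,0],[0,0,-0.01],-1],
    [[0,0,0],[0,0,-0.005],-1],
    [[0,0,0],[0,0,-0.0025],-1],
    [[0,0,0],[0,0,0],-1],
    [[0,0,0],[0,0,0],-1]
  ]
}}

```text
clock: 16.88
tool_pos: [523.6, -163.9, 13.2]
orientation: [0.0, 0.337, 0.942, 0.0]
contact_force: [0.0, 1.2, -0.3]
width: 0.15
grip_force: 58.8
```

Request:
{"method": "move_arm", "body": {
  "deltas": [
    [[0,0,0],[0,0,-0.0005],-1],
    [[0,0,0],[0,0,0],1],
    [[0,0,0],[0,0,0],1],
    [[0,0,0],[0,0,0],1],
    [[0,0,0],[0,0,0],1],
    [[0,0,0],[0,0,0],1],
    [[0,0,0],[0,0,0],1],
    [[0,0,0],[0,0,0],1],
    [[0,0,0],[0,0,0.01],1],
    [[0,0,0],[0,0,0.03],1],
    [[0,0,0],[0,0,0.04],1],
    [[0,0,0],[0,0,0.05],1],
    [[0,0,0],[0,0,0.05],1],
    [[0,0,0],[0,0,0],1],
    [[0,0,0],[0,0,0],1]
  ]
}}

```text
clock: 18.75
tool_pos: [523.3, -163.8, 192.1]
orientation: [0.0, 0.337, 0.942, 0.0]
contact_force: [0.8, 0.1, -0.6]
width: 0.999
grip_force: 0.0
```

```bash
python3 - <<'E'
from h import *
s=status.state(); a=grab_frame("wrist");b=grab_frame("scene")
v=np.hstack([cv2.resize(a,(400,300)),cv2.resize(b[175:220,200:260],(400,300),interpolation=cv2.INTER_CUBIC)])
cv2.imwrite("pics/w6.png",np.vstack([v,np.hstack([cv2.resize(b,(400,300)),cv2.resize(cv2.imread("pics/scene0.png")[175:220,200:260],(400,300),interpolation=cv2.INTER_CUBIC)])]))
print(s["clock"],s["tool_pos"],s["width"],s["contact_force"])
E
```

```text
18.75 [ 523.283242   -163.81331158  192.11152804] 0.9992075550471027 [ 0.84999418  0.1312794  -0.62345023]
```

View pics/w6.png

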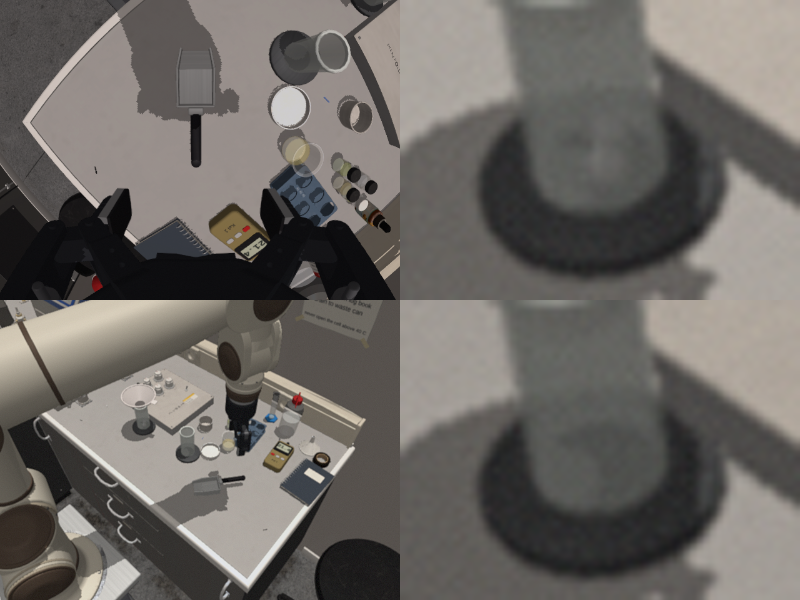

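The scoop stands upright and free, the gripper is clear, and the tube's bottom now shows ball highlights that were absent at the start. I see no ball anywhere else.

```bash
python3 -c "
from workcell import order
print(order.finish_job())"
```

```text
the job is handed in; nothing more can be done
None
```

I tipped both balls into the funnel and set the empty scoop down upright and released; the job was handed in at about 19 s, but the blurred view of the tube bottom shows ball highlights rather than two clearly countable balls.

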